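# Take the clogged filter out of the bench dust extractor

### The arm

A 6-joint arm with a two-finger parallel gripper is mounted at the origin on a cart in front of the work surface, level with it; the furniture and walls round the work are solid. World frame = base frame: x ahead of the robot, y to its left, z up, the work surface at z = 0. Lengths are in mm, angles in rad, forces in N, time in s.
With the tool pointing down it reaches from about 400 to 825 mm from the base axis. Payload 7 kg.
Tool frame: the origin (TCP) lies at the very end of the fingers, on their centre line; the grasp point (between the pads) lies 19 mm behind it (r.grasp_offset is the distance from the TCP to the grasp point, in mm); z points along the fingers, y is the line along which they close (so a half turn about z gives the same grasp; the last joint's range is limited). The gripper opens to 85 mm and grips with 20 to 120 N. Pads are 22 mm wide; open, the fingers measure 114 mm over their backs; the gripper's body (76 mm by 85 mm) begins 54 mm behind the grasp point. The pads swing forward as they close: fully open they stand 13 mm farther back than shut.
Start: joints at [-1.04, 0.359, 0.012, 0, -1.224, -0.288], TCP at [162.259, -655.185, 231.302] pointing down, gripper open.
Joint ranges: [-3.07, 3.07], [-1.43, 2.12], [-1.02, 1.25], [-3.03, 1.67], [-3.05, -0], [-3.03, 3.03]. Speed limits (rad/s): [2.39, 2.39, 3.01, 3.14, 3.14, 3.14].

### API

Orientations are given as a unit quaternion [w, x, y, z].
In Python, from plant import r, camera, finish_job gives the robot as it stands.
- The arm moves only by the tool servo_tool, never from a script. Its arguments are lists of equal length, an entry for each row: "fingers": the opening, from -1 (shut) to 1 (fully open); "dp": the shift along the world's x, y, z in m, a list of three; "turn": the turn about the world's z in rad. In form: {"fingers": [fingers, ...], "dp": [[x, y, z], ...], "turn": [turn, ...]}. A call has 1 to 20 rows; each row is the pose to reach, as a shift and turn from the pose commanded when the call began; what a row does not reach only later rows make up. A row lasts 1/12 s, in which the tool goes at most 41.7 mm and 7.16 degrees, less where a joint would pass 70% of its speed; a pose out of reach is approached as far as the arm can. A call with a gripper value outside its range is refused whole. The fingers move at their own pace and stop on an object; "newtons" is the grip in N (left out, the last holds). Time passes only in rows, so rows that repeat a pose let the fingers close. It gives the time, the measured TCP pose, the force, the opening and the grip force at its end, in the units of the state.
- r.sense(): the state, without advancing time (a new reading comes with each control period).
- camera(name): name is "scene" or "top"; returns a dict with "image" (384x512x3 uint8, red, green, blue), "fx", "fy", "cx", "cy" (pixels), "rvec" (rotation vector, rad) and "tvec" (3), from world to camera coordinates, as OpenCV has them. Camera axes: x right, y down, z forward; pixel columns grow to the right and rows downward; lengths in mm; the calibration is good to about 2 mm. A picture is of the moment at which its call begins. There is no depth.
- finish_job(): hands the job in; it is judged then, once.
The state is a dict: "t": time; "joint_positions": joint angles; "qd": joint speeds; "joint_torque": joint torques, N m; "ee_pos": TCP position; "tcp_rot": TCP orientation; "force": force on the tool from outside, world axes, zero at the start; "ft_torque": the same for the moment, N m; "grip_width": finger opening in mm; "finger_force": force on a finger pad.
Only numpy, scipy, OpenCV 4.12 (cv2) and the standard library are available. Lean on these libraries where they do the work, as an engineer would, in place of code of your own. Each camera call takes 0.05 s, during which the arm holds its last target. There are 200 camera calls.

### The job

One of the two service indicators on the bench dust extractor has popped up red: lift that bay's blue cover flap right back so that it stays open, and draw the filter cassette straight up out of its slot. Without tipping it, carry it to the steel lemel pan and finish still holding it in the gripper, still and upright, clear above the middle of the pan with its broad side along the pan's long side, so that the gold dust falls into the pan. Leave the other bay shut, and do not knock the pan, the brass brush, the steel cup or the parts tin about.

Things in the scene. Friction and masses are not known exactly. Their poses are not given: they have to be found in the camera images.
- extractor: white box-shaped bench dust extractor, fixed, 179 (x) x 220 (y) x 121 mm high; origin at bench level, mid-width, 75 mm behind its front face; x points to its rear, y to its left, z up. Two bays side by side, at y = +50 mm (left) and -50 mm (right), each with a blue flap on top and an indicator on the deck behind the flap
- bay_left (a point): centre of the left bay's cassette slot (23 mm ahead of the extractor's origin) at the height of the extractor's top, 121 mm. Under the flap the bay mouth reaches 42 mm ahead of and behind this point and 45 mm to each side, and goes down to an inner deck 74 mm above the bench; in the deck the cassette stands in a slot 18 x 74 mm, 62 mm deep
- bay_right (a point): the same for the right bay (extractor's -y side)
- indicator_red: the service indicator that has popped up: red round piston, 16 mm across, standing 36 mm above the extractor's top in a black collar, behind the flap of the bay whose filter is clogged (74 mm behind the extractor's origin, at that bay's y); fixed. Origin under its middle.
- indicator_green: the other indicator: green piston, down (14 mm high), behind the flap of the bay whose filter is good; fixed. Origin under its middle.
- flap_left (a joint): hinge of the left bay's blue sheet-metal flap, rad: 0 shut and level, grows as the front edge is lifted, stop at 2.0. Free hinge without a spring, flap 0.11 kg: short of upright (1.57) it falls shut, past it it falls back by itself to the stop and stays
- flap_left_pull (a point): middle of the left flap's black T-shaped pull: a round bar 11 mm thick and 26 mm long (along y) on a 13 mm wide stem, 26 mm ahead of the extractor's front face, free below it. Moves with the flap on a circle of 126 mm radius about the hinge line; the bar may turn between fingers that grip its two ends
- flap_left_hinge (a point): point on the left flap's hinge line at the middle of the flap; the line runs along the extractor's y, 25 mm behind its origin, 123.5 mm above the bench; fixed
- flap_right (a joint): the right bay's flap, as flap_left
- flap_right_pull (a point): pull of the right flap, as flap_left_pull
- flap_right_hinge (a point): hinge point of the right flap, as flap_left_hinge
- cassette_left: filter cassette in the left bay, hidden by the flap: black frame 14 (x) x 70 (y) x 66 mm high with paper pleats, and on top a yellow grip tab 12 (x) x 30 (y) mm, from 66 to 92 mm above the cassette's foot; 0.09 to 0.17 kg, loose in its slot with 2 mm of play. Origin under its middle; x across its broad side, y along it, z up
- cassette_left_grip (a point): point in the left cassette's grip tab, 80 mm above its foot (12 mm below its top, 18 mm above the inner deck)
- cassette_right: filter cassette in the right bay, as cassette_left
- cassette_right_grip (a point): grip point of the right cassette
- lemel_pan: open rectangular steel pan, 96 (x) x 142 (y, long side) x 22 mm high, loose on the bench, 0.3 kg; origin under its middle
- divider: fixed upright panel to the right of the work, 21 mm thick (y), from x = 0.20 m to 0.90 m, top edge 438 mm above the bench; origin under its middle at floor level, 0.88 m below the bench. A tool that starts right of it must go over or round it. Also fixed: a side wall at y = +0.48 m, and a wall shelf, 451 to 472 mm above the bench, from x = 0.695 m on
- brass_brush: brass brush lying on the bench, 17 x 140 x 17 mm, wooden handle; origin under its middle (bystander)
- parts_tin: small round white tin, 40 mm across, 18 mm high; origin under its middle (bystander)
- steel_cup: bowl-shaped light grey metal cup, 72 mm across, 34 mm high; origin under its middle (bystander)

How it is judged:
By the outcome, as a careful person would: the job done as asked, in the order asked, and still so for the second after the job is handed in, while the arm keeps its last pose, push and grip.
It also fails if it takes over 59 s, if anything falls off the work surface, if the arm or the gripper's body presses on something with over 40 N, if the wrist force passes 120 N, or if a joint passes its speed limit or range.

## Working session

There is one attempt and no reset: what is moved stays moved. The work goes in short steps, Python scripts to look and compute and a tool call to move; the robot and the scene stay as the last step left them, time stands still between calls to the robot, and variables do not carry over. Pictures are saved under pics/ and viewed, at most 10 in all, crops included, and the job is handed in when it is done.

Besides the shell and the picture viewer there is one more tool, called after "Call:" by a JSON object that holds its "name" and its "arguments", one argument or row to a line. servo_tool: Moves the arm, as the interface text tells. Its arguments: {"type":"object","properties":{"fingers":{"type":"array","items":{"type":"number"}},"dp":{"type":"array","items":{"type":"array","items":{"type":"number"}}},"turn":{"type":"array","items":{"type":"number"}},"newtons":{"type":"number"}},"required":["fingers","dp","turn"]}

```bash
mkdir -p pics; cat > h.py <<'E'
import numpy as np, cv2
from plant import r, camera, finish_job
def snap(n,f):
    c=camera(n); cv2.imwrite(f'pics/{f}.png',c['image'][:,:,::-1]); return c
def KRt(c):
    K=np.array([[c['fx'],0,c['cx']],[0,c['fy'],c['cy']],[0,0,1]]); R=cv2.Rodrigues(np.array(c['rvec'],float))[0]
    return K,R,np.array(c['tvec'],float).ravel()
def ray(c,uv,z):
    K,R,t=KRt(c); d=R.T@np.linalg.inv(K)@np.array([*uv,1.]); o=-R.T@t
    return o+d*(z-o[2])/d[2]
def proj(c,P):
    K,R,t=KRt(c); q=(R@np.atleast_2d(P).T).T+t; q=q@K.T; return q[:,:2]/q[:,2:]
E
python3 - <<'E'
from h import *
a=snap('scene','s1');b=snap('top','t1')
for c in (a,b):
    K,R,t=KRt(c); print(-R.T@t, K[0,0], R[2])
s=r.sense(); print(s)
im=np.hstack([a['image'],b['image']])[:,:,::-1]
E
```

```text
[-1261.07852822  -784.16976293   793.3567618 ] 487.98469015314856 [ 0.7871655   0.35663005 -0.50317539]
[ 394.12483575   22.16507373 1098.3686208 ] 392.67091636037964 [ 0.10364207  0.00893704 -0.99457451]
{'t': 0.1, 'joint_positions': array([-1.03988418e+00,  3.59305081e-01,  1.11491857e-02, -2.87502166e-04,
       -1.22407229e+00, -2.88097355e-01]), 'qd': array([ 0.00021853, -0.00143924,  0.00130574,  0.00228666, -0.00079887,
        0.00080608]), 'joint_torque': array([-3.99516866e-03, -5.84763622e+01,  2.94109297e+01,  6.95447266e+00,
       -3.09664916e-03, -4.88247693e-06]), 'ee_pos': array([ 162.1614099 , -654.79961072,  230.46716932]), 'tcp_rot': array([-1.61064958e-04, -1.21060747e-01,  9.92644833e-01,  7.10550768e-04]), 'force': array([-0.32109829, -0.28837311,  0.62206124]), 'ft_torque': array([ 0.03241666, -0.01065666, -0.0095723 ]), 'finger_force': 0.0, 'grip_width': 85.2998140560096}
```

View pics/s1.png

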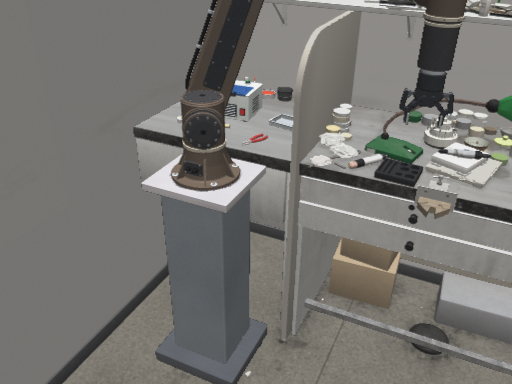

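View pics/t1.png

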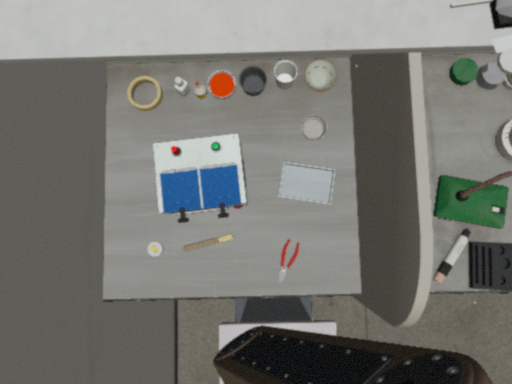

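The red indicator is at (176,151) in the top view, so it is the left bay. The pan is at about (307,183), the brush at (208,243), the tin at (154,249) and the cup at (313,127). I'll enlarge this area to measure it.

```bash
python3 - <<'E'
from h import *
im=cv2.imread('pics/t1.png'); c=im[105:265,140:345]
cv2.imwrite('pics/t1c.png',cv2.resize(c,None,fx=3.75,fy=3.75,interpolation=cv2.INTER_CUBIC))
E
```

```text
(no output)
```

View pics/t1c.png

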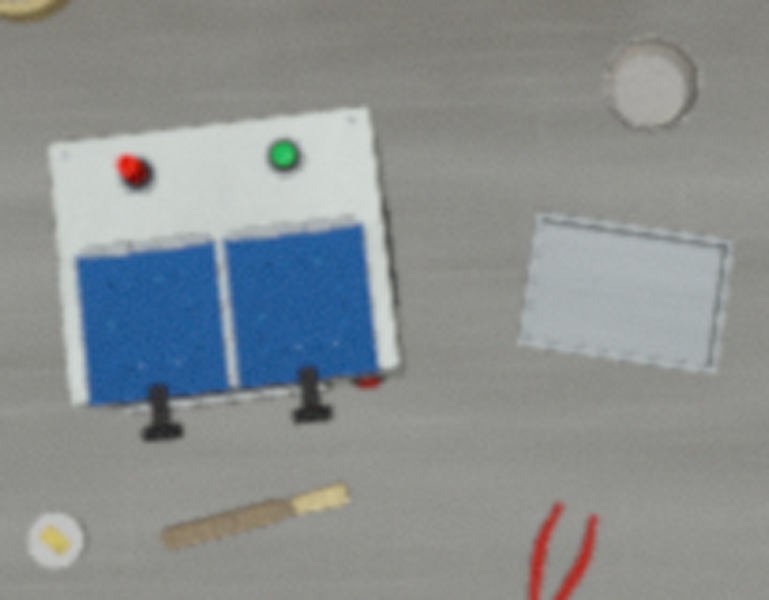

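```bash
cat >> h.py <<'E'
def fit(model,w):
    model=np.array(model,float);w=np.array(w)[:,:2]
    mc,wc=model.mean(0),w.mean(0);a=model-mc;b=w-wc
    th=np.arctan2((a[:,0]*b[:,1]-a[:,1]*b[:,0]).sum(),(a*b).sum())
    R=np.array([[np.cos(th),-np.sin(th)],[np.sin(th),np.cos(th)]])
    t=wc-R@mc; return th,R,t,np.linalg.norm(model@R.T+t-w,axis=1)
E
python3 - <<'E'
from h import *
c=camera('top')
f=lambda p,z: ray(c,[140+(p[0]+.5)/3.75-.5,105+(p[1]+.5)/3.75-.5],z)
px=[(50,146),(369,108),(398,367),(72,405),(162,433),(313,412),(285,155),(122,160)]
zs=[121]*4+[123.5]*2+[135,157]
m=[(104,110),(104,-110),(-75,-110),(-75,110),(-101,50),(-101,-50),(74,-50),(74,50)]
w=[f(p,z) for p,z in zip(px,zs)]
th,R,t,res=fit(m,w); print('extr',th,t,res.round(1))
for n,q in dict(pull=(-101,50),pullR=(-101,-50),hinge=(25,50),slot=(-23,50)).items(): print(n,(R@q+t).round(1))
pp=[(540,214),(732,241),(714,372),(519,345)]
th,R,t,res=fit([(48,71),(48,-71),(-48,-71),(-48,71)],[f(p,22) for p in pp]); print('pan',th,t,res.round(1))
for n,p,z in [('brush1',(165,540),8),('brush2',(348,490),8),('tin',(55,540),18),('cup',(652,83),20)]: print(n,f(p,z).round(0))
print(ray(c,(352,60),438),ray(c,(410,60),438))
E
```

```text
extr 0.09026571224591878 [537.05016423 187.22189433] [3.  1.9 0.5 1.1 0.5 2.4 1.3 4.2]
pull [432.  227.9]
pullR [441.  128.3]
hinge [557.4 239.3]
slot [509.6 234.9]
pan -0.1720637670673405 [530.27842839 -92.77563507] [1.  1.7 0.7 2.3]
brush1 [358. 251.   8.]
brush2 [391. 116.   8.]
tin [360. 329.  18.]
cup [ 688. -118.   20.]
[ 691.50459037 -135.56662233  438.        ] [ 688.42152158 -236.42229159  438.        ]
```

Call:
{"name": "servo_tool", "arguments": {
  "fingers": [1,1,1,1,1,0.4,0.4,0.4,0.4,0.4,0.4,0.4],
  "dp": [
    [0,0,0.04],
    [0,0,0.08],
    [0.02,0.02,0.11],
    [0.04,0.05,0.14],
    [0.06,0.07,0.17],
    [0.08,0.09,0.2],
    [0.1,0.11,0.23],
    [0.12,0.13,0.26],
    [0.14,0.15,0.285],
    [0.16,0.17,0.29],
    [0.16,0.17,0.29],
    [0.16,0.17,0.29]
  ],
  "turn": [0,0,0,0,0,0,0,0,0,0,0,0]
}}

```text
t: 1.15
ee_pos: [323.4, -484.2, 521.8]
tcp_rot: [0.0, -0.122, 0.992, -0.0]
force: [0.1, 0.0, -0.7]
grip_width: 59.7
finger_force: 0.0
```

Call:
{"name": "servo_tool", "arguments": {
  "fingers": [0.2,0.2,0.2,0.2,0.2,0.2,0.2,0.2,0.2,0.2,0.2,0.2,0.2,0.2,0.2,0.2,0.2,0.2,0.2,0.2],
  "dp": [
    [0.02,0.03,0],
    [0.04,0.065,0],
    [0.06,0.1,0],
    [0.08,0.135,0],
    [0.095,0.17,0],
    [0.105,0.205,0],
    [0.11,0.24,0],
    [0.11,0.28,0],
    [0.11,0.32,0],
    [0.11,0.36,0],
    [0.11,0.4,0],
    [0.11,0.44,0],
    [0.11,0.48,0],
    [0.11,0.515,-0.02],
    [0.11,0.55,-0.04],
    [0.11,0.58,-0.065],
    [0.11,0.61,-0.09],
    [0.11,0.64,-0.115],
    [0.11,0.67,-0.14],
    [0.11,0.69,-0.17]
  ],
  "turn": [0,0,0,0,0,0,0,0,0,0,-0.02,-0.04,-0.06,-0.08,-0.1,-0.12,-0.14,-0.152,-0.152,-0.152]
}}

```text
t: 2.82
ee_pos: [432.3, 206.2, 350.0]
tcp_rot: [0.0, -0.045, 0.999, -0.0]
force: [1.4, 0.2, 0.5]
grip_width: 51.2
finger_force: 0.0
```

Call:
{"name": "servo_tool", "arguments": {
  "fingers": [0.2,0.2,0.2,0.2,0.2,0.2,0.2,0.2,0.2,0.2,0.2,-0.6,-0.6,-0.6,-0.6,-0.6,-0.6],
  "dp": [
    [0,0.022,0],
    [0,0.022,-0.035],
    [0,0.022,-0.07],
    [0,0.022,-0.105],
    [0,0.022,-0.14],
    [0,0.022,-0.17],
    [0,0.022,-0.195],
    [0,0.022,-0.215],
    [0,0.022,-0.23],
    [0,0.022,-0.242],
    [0,0.022,-0.242],
    [0,0.022,-0.242],
    [0,0.022,-0.242],
    [0,0.022,-0.242],
    [0,0.022,-0.242],
    [0,0.022,-0.242],
    [0,0.022,-0.242]
  ],
  "turn": [0,0,0,0,0,0,0,0,0,0,0,0,0,0,0,0,0],
  "newtons": 30
}}

```text
t: 4.23
ee_pos: [432.6, 228.5, 110.5]
tcp_rot: [0.001, -0.045, 0.999, 0.002]
force: [-4.1, 5.4, -0.6]
grip_width: 25.0
finger_force: 30.3
```

Call:
{"name": "servo_tool", "arguments": {
  "fingers": [-0.6,-0.6,-0.6,-0.6,-0.6,-0.6,-0.6,-0.6,-0.6,-0.6,-0.6,-0.6,-0.6,-0.6,-0.6],
  "dp": [
    [0.0006,0.0,0.0126],
    [0.0039,0.0003,0.0312],
    [0.0099,0.0009,0.0491],
    [0.0185,0.0017,0.0659],
    [0.0295,0.0027,0.0812],
    [0.0426,0.0038,0.0947],
    [0.0577,0.0052,0.106],
    [0.0742,0.0067,0.115],
    [0.0919,0.0083,0.1214],
    [0.1104,0.01,0.1251],
    [0.1292,0.0117,0.126],
    [0.1479,0.0134,0.124],
    [0.166,0.015,0.1192],
    [0.166,0.015,0.1192],
    [0.166,0.015,0.1192]
  ],
  "turn": [0,0,0,0,0,0,0,0,0,0,0,0,0,0,0]
}}

```text
t: 5.48
ee_pos: [600.5, 244.2, 230.3]
tcp_rot: [0.002, -0.046, 0.999, 0.002]
force: [0.1, 8.2, 3.0]
grip_width: 25.3
finger_force: 31.0
```

Call:
{"name": "servo_tool", "arguments": {
  "fingers": [0.2,0.2,0.2,0.2,0.2,0.2,0.2,0.2,0.2,0.2,0.2,0.2,0.2],
  "dp": [
    [0,0,0],
    [0,0,0],
    [0,0,0],
    [0,0,0.01],
    [0,0,0.04],
    [0,0,0.08],
    [0,0,0.115],
    [-0.035,0.0,0.13],
    [-0.07,0,0.14],
    [-0.11,0,0.14],
    [-0.15,0,0.14],
    [-0.19,0,0.14],
    [-0.21,0,0.14]
  ],
  "turn": [0,0,0,0,0,0,0,0,0,0,0,0,0]
}}

```text
t: 6.57
ee_pos: [385.2, 240.5, 370.1]
tcp_rot: [0.001, -0.046, 0.999, 0.001]
force: [-0.5, -0.9, 0.6]
grip_width: 50.9
finger_force: 0.0
```

```bash
python3 - <<'E'
from h import *
a=snap('scene','s2');b=snap('top','t2')
im=b['image'][105:265,140:345,::-1]
cv2.imwrite('pics/t2c.png',cv2.resize(im,None,fx=3.75,fy=3.75,interpolation=cv2.INTER_CUBIC))
c=proj(b,[[509.6,234.9,104],[509.6,234.9,92]]); print((c-[140,105]+.5)*3.75-.5, r.sense()['ee_pos'])
E
```

```text
[[158.1089252  320.11077525]
 [161.83442471 322.02181116]] [385.83653717 241.02547467 370.91761082]
```

View pics/t2c.png

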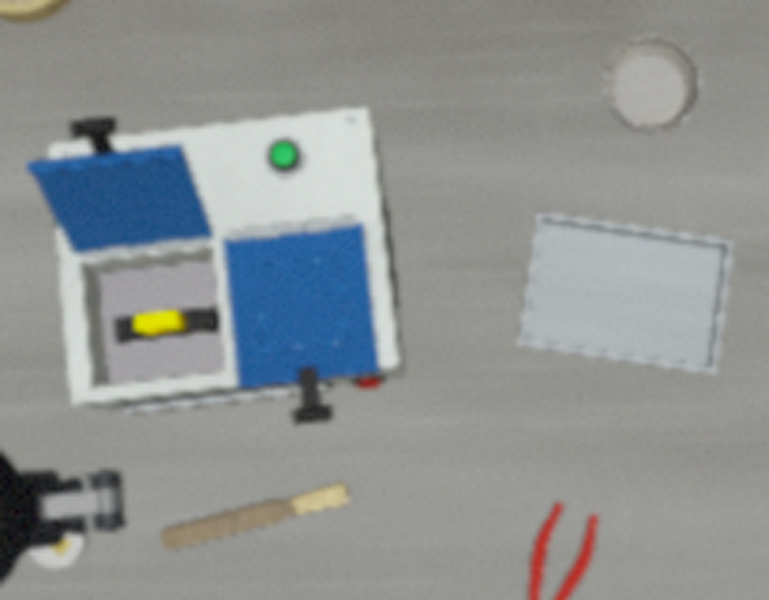

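Call:
{"name": "servo_tool", "arguments": {
  "fingers": [0.03,0.03,0.03,0.03,0.03,0.03,0.03,0.03,0.03,0.03,0.03,0.03],
  "dp": [
    [0.035,-0.002,0],
    [0.07,-0.004,0],
    [0.1,-0.005,0],
    [0.115,-0.006,-0.02],
    [0.122,-0.006,-0.05],
    [0.122,-0.006,-0.08],
    [0.122,-0.006,-0.11],
    [0.122,-0.006,-0.14],
    [0.122,-0.006,-0.16],
    [0.122,-0.006,-0.17],
    [0.122,-0.006,-0.17],
    [0.122,-0.006,-0.17]
  ],
  "turn": [0,0,0,0,0,0,0,0,0,0,0,0]
}}

```text
t: 7.67
ee_pos: [511.1, 235.8, 199.3]
tcp_rot: [0.0, -0.045, 0.999, -0.0]
force: [-0.1, -0.7, 1.1]
grip_width: 44.0
finger_force: 0.0
```

```bash
python3 - <<'E'
from h import *
a=snap('scene','s3')
s=r.sense(); print(s['ee_pos'],s['tcp_rot'],s['grip_width'])
P=proj(a,[[509.6,234.9,104]])[0]; print(P)
im=a['image'][50:140,185:305,::-1]
cv2.imwrite('pics/s3c.png',cv2.resize(im,None,fx=6,fy=6,interpolation=cv2.INTER_CUBIC))
E
```

```text
[511.32052048 236.20435548 200.04879813] [ 8.88021030e-04 -4.54542971e-02  9.98965966e-01  3.41076741e-04] 44.21066629935731
[218.02475287  90.30011168]
```

View pics/s3c.png

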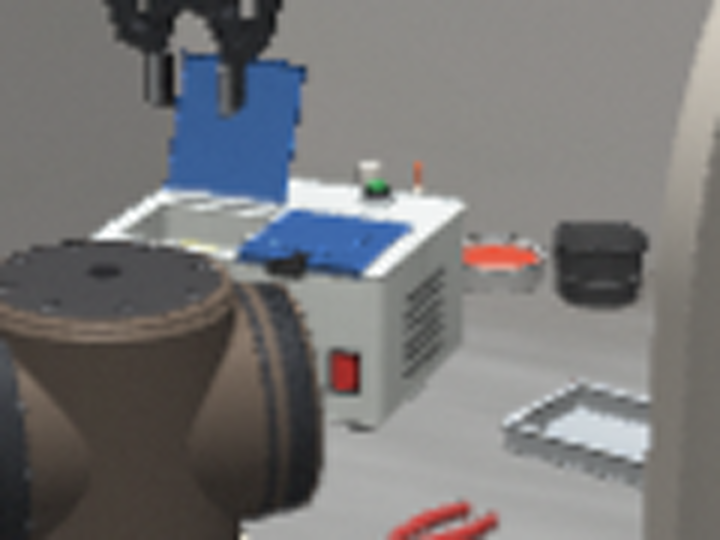

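The flap stands open and the fingers are centred over the bay with the yellow tab below, at crop pixel (195,243). I'll descend and grip.

Call:
{"name": "servo_tool", "arguments": {
  "fingers": [0.03,0.03,0.03,0.03,0.03,0.03,0.03,0.03,0.03,-0.6,-0.6,-0.6,-0.6,-0.6,-0.6],
  "dp": [
    [-0.0015,-0.001,-0.02],
    [-0.0015,-0.001,-0.045],
    [-0.0015,-0.001,-0.065],
    [-0.0015,-0.001,-0.08],
    [-0.0015,-0.001,-0.095],
    [-0.0015,-0.001,-0.107],
    [-0.0015,-0.001,-0.115],
    [-0.0015,-0.001,-0.12],
    [-0.0015,-0.001,-0.12],
    [-0.0015,-0.001,-0.12],
    [-0.0015,-0.001,-0.12],
    [-0.0015,-0.001,-0.12],
    [-0.0015,-0.001,-0.12],
    [-0.0015,-0.001,-0.12],
    [-0.0015,-0.001,-0.12]
  ],
  "turn": [0,0,0,0,0,0,0,0,0,0,0,0,0,0,0],
  "newtons": 50
}}

```text
t: 8.97
ee_pos: [509.5, 235.4, 79.5]
tcp_rot: [0.001, -0.046, 0.999, 0.001]
force: [-0.2, 0.4, 5.9]
grip_width: 28.6
finger_force: 51.7
```

Call:
{"name": "servo_tool", "arguments": {
  "fingers": [-0.6,-0.6,-0.6,-0.6,-0.6,-0.6,-0.6,-0.6,-0.6,-0.6,-0.6,-0.6,-0.6,-0.6,-0.6,-0.6,-0.6,-0.6],
  "dp": [
    [0,0,0.004],
    [0,0,0.01],
    [0,0,0.018],
    [0,0,0.027],
    [0,0,0.036],
    [0,0,0.046],
    [0,0,0.056],
    [0,0,0.066],
    [0,0,0.078],
    [0,0,0.092],
    [0,0,0.107],
    [0,0,0.122],
    [0,0,0.137],
    [0,0,0.152],
    [0,0,0.167],
    [0,0,0.177],
    [0,0,0.18],
    [0,0,0.18]
  ],
  "turn": [0,0,0,0,0,0,0,0,0,0,0,0,0,0,0,0,0,0]
}}

```text
t: 10.47
ee_pos: [509.0, 235.0, 259.5]
tcp_rot: [0.001, -0.045, 0.999, 0.001]
force: [-0.7, 0.2, -2.9]
grip_width: 28.9
finger_force: 50.9
```

```bash
python3 - <<'E'
from h import *
a=snap('scene','s4')
s=r.sense(); print(s['ee_pos'],s['force'],s['grip_width'])
im=a['image'][30:120,185:305,::-1]
cv2.imwrite('pics/s4c.png',cv2.resize(im,None,fx=6,fy=6,interpolation=cv2.INTER_CUBIC))
E
```

```text
[508.54585376 234.79285072 258.41069557] [ 0.28810423 -0.42237539 -1.81537188] 29.168430147787085
```

View pics/s4c.png

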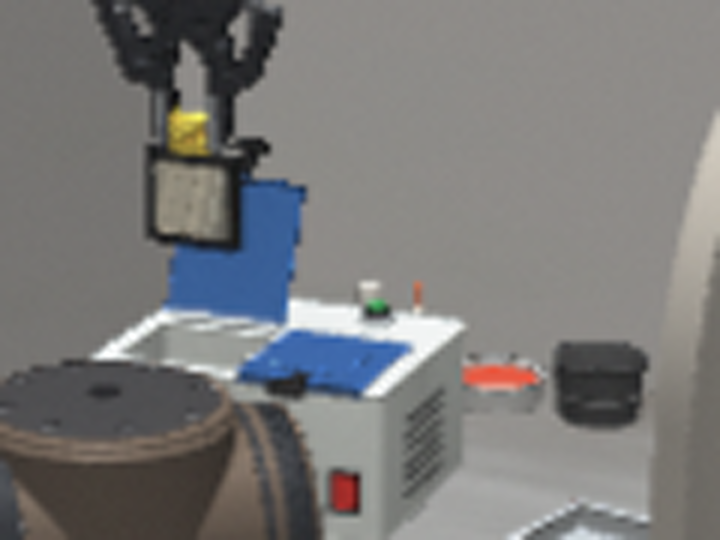

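The cassette is out and hanging upright at crop pixel (195,195), and the flap is staying open. Next I'll carry it to the pan.

Call:
{"name": "servo_tool", "arguments": {
  "fingers": [-0.6,-0.6,-0.6,-0.6,-0.6,-0.6,-0.6,-0.6,-0.6,-0.6,-0.6,-0.6,-0.6,-0.6,-0.6,-0.6,-0.6,-0.6,-0.6,-0.6],
  "dp": [
    [0,-0.004,0],
    [0.001,-0.012,0],
    [0.002,-0.024,0],
    [0.003,-0.04,0],
    [0.004,-0.06,0],
    [0.006,-0.082,0],
    [0.007,-0.105,0],
    [0.009,-0.128,0],
    [0.01,-0.151,0],
    [0.012,-0.174,0],
    [0.013,-0.197,0],
    [0.015,-0.22,0],
    [0.016,-0.243,0],
    [0.017,-0.264,0],
    [0.018,-0.283,0],
    [0.019,-0.299,0],
    [0.02,-0.312,0],
    [0.021,-0.321,0],
    [0.0215,-0.3265,0],
    [0.0215,-0.3275,0]
  ],
  "turn": [0,0,-0.01,-0.02,-0.035,-0.05,-0.07,-0.09,-0.11,-0.13,-0.15,-0.17,-0.19,-0.21,-0.225,-0.24,-0.25,-0.258,-0.262,-0.262]
}}

```text
t: 12.18
ee_pos: [529.9, -94.0, 258.4]
tcp_rot: [-0.0, 0.086, 0.996, -0.0]
force: [-0.4, -0.3, -0.9]
grip_width: 28.8
finger_force: 50.8
```

Call:
{"name": "servo_tool", "arguments": {
  "fingers": [-0.6,-0.6,-0.6,-0.6,-0.6,-0.6,-0.6,-0.6,-0.6,-0.6,-0.6,-0.6,-0.6,-0.6],
  "dp": [
    [0,0,-0.003],
    [0,0,-0.01],
    [0,0,-0.02],
    [0,0,-0.034],
    [0,0,-0.048],
    [0,0,-0.062],
    [0,0,-0.076],
    [0,0,-0.09],
    [0,0,-0.104],
    [0,0,-0.116],
    [0,0,-0.124],
    [0,0,-0.128],
    [0,0,-0.13],
    [0,0,-0.13]
  ],
  "turn": [0,0,0,0,0,0,0,0,0,0,0,0,0,0]
}}

```text
t: 13.35
ee_pos: [530.2, -92.5, 128.2]
tcp_rot: [-0.0, 0.085, 0.996, -0.0]
force: [-0.7, -0.8, -1.0]
grip_width: 28.6
finger_force: 50.9
```

```bash
python3 - <<'E'
from h import *
b=snap('top','t5');a=snap('scene','s5')
s=r.sense(); print(s['ee_pos'],s['tcp_rot'],s['grip_width'],s['finger_force'])
B=cv2.resize(b['image'][105:265,140:345,::-1],None,fx=2.5,fy=2.5,interpolation=cv2.INTER_CUBIC)
A=cv2.resize(a['image'][60:160,190:310,::-1],None,fx=2,fy=4)
A=cv2.resize(a['image'][60:160,190:310,::-1],(264,220),interpolation=cv2.INTER_CUBIC)
o=np.zeros((400,B.shape[1]+264,3),np.uint8);o[:,:B.shape[1]]=B[:400];o[:220,B.shape[1]:]=A
cv2.imwrite('pics/c5.png',o)
E
```

```text
[530.64718843 -92.57339795 129.00510917] [4.28204219e-04 8.53230562e-02 9.96353246e-01 3.09052321e-05] 28.731710872049362 50.85739195346832
```

View pics/c5.png

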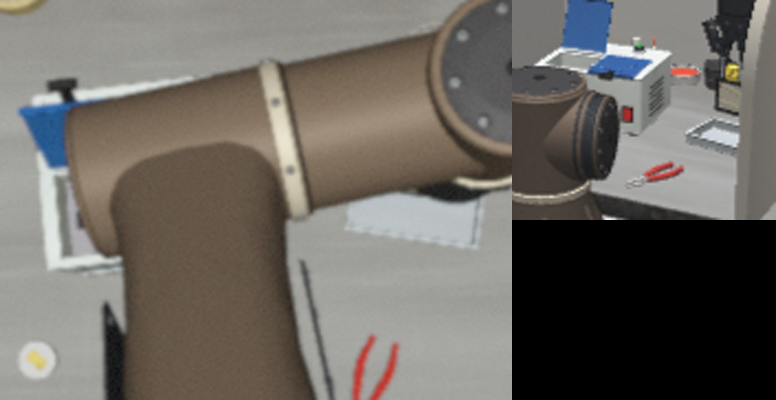

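The flap is still open. The cassette hangs upright over the pan, pan and pliers are where they were, and the pose matches the pan fit. I'll settle and hand in.

Call:
{"name": "servo_tool", "arguments": {
  "fingers": [-0.6,-0.6,-0.6,-0.6,-0.6,-0.6,-0.6,-0.6],
  "dp": [
    [0,0,0],
    [0,0,0],
    [0,0,0],
    [0,0,0],
    [0,0,0],
    [0,0,0],
    [0,0,0],
    [0,0,0]
  ],
  "turn": [0,0,0,0,0,0,0,0]
}}

```text
t: 14.12
ee_pos: [530.3, -92.7, 128.5]
tcp_rot: [-0.0, 0.085, 0.996, -0.0]
force: [-0.8, -0.9, -0.9]
grip_width: 28.8
finger_force: 50.9
```

```bash
python3 -c "
from h import *
print(finish_job())"
```

```text
the job is handed in; nothing more can be done
None
```

I handed the job in at about 14 s: the left (red) bay's flap is open and staying back, and its cassette is held still and upright about 60 mm above the bench over the middle of the pan, broad side along the pan's long side; the right bay was not touched, nor as far as I could see was anything else, though the arm hid the brush and cup in the last picture.

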